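Re-peg the washed beakers in order

ROBOT

A 6-joint arm with a two-finger parallel gripper is mounted at the origin on the work surface. World frame = base frame: x ahead of the robot, y to its left, z up, the work surface at z = 0. Lengths are in m, angles in rad, forces in N, time in s.
With the tool pointing down it reaches from about 0.3 to 0.75 m from the base axis. Payload 8.5 kg.
Tool frame: the origin (TCP) lies on the mounting face of the last link; the fingertips stand 166 mm ahead of it and the grasp point (between the pads) lies 147 mm ahead of it; z points along the fingers, y is the direction in which the jaws open and shut (so a half turn about z gives the same grasp; the last joint's range is limited). The gripper opens to 88 mm and grips with 3 to 60 N. Pads are 18 mm wide; open, the fingers measure 123 mm over their backs; the gripper's body (75 mm by 187 mm) begins 45 mm behind the grasp point.
Start: joints at [1.11, 0.381, 1.297, -0, 1.464, -0.215], TCP at [0.134, 0.533, 0.405] pointing down, gripper open.
Joint ranges: [-3.11, 3.11], [-0.89, 2.33], [0.22, 2.48], [-1.42, 4.56], [0.17, 2.85], [-2.88, 2.88]. Speed limits (rad/s): [2.39, 2.39, 3.14, 3.14, 3.14, 3.14].

INTERFACE

Orientations are given as [roll, pitch, yaw] about the fixed x, y, z axes, in that order (R = Rz(yaw) Ry(pitch) Rx(roll)).
In Python, from cell import arm, read_camera, camera_info gives the robot as it stands.
- The arm moves only by the shell command python3 -m jog 'ROWS' [OPENING] [FORCE]. ROWS is JSON, a list of rows, each a list of 6 numbers: the shift along the world's x, y, z in mm, then the turn, a rotation vector about the world's x, y, z in rad. In form: [[x, y, z, ax, ay, az], ...]. A call has 1 to 12 rows; each row is the pose to reach, as a shift and turn from the pose commanded when the call began; what a row does not reach only later rows make up. A row lasts 1/10 s, in which the tool goes at most 50 mm and 8.59 degrees, less where a joint would pass 70% of its speed; a pose out of reach is approached as far as the arm can. A call with a gripper value outside its range is refused whole. OPENING is the closure in counts, from 0 (fully open) to 255 (shut), set as the call begins (- or left out, the last holds). The fingers move at their own pace and stop on an object; FORCE is the grip in N (left out, the last holds). Time passes only in rows, so rows that repeat a pose let the fingers close. It gives the time, the measured TCP pose, the force and the opening at its end, in the units of the state.
- arm.observe(): the state, without advancing time (a new reading comes with each control period).
- read_camera(name): name is "side" or "top"; returns (picture, depth): 400x640x3 uint8, red, green, blue; 400x640 float32, m along the optical axis (not along the pixel's ray), 0 where there is no reading.
- camera_info(name): a dict with "vfov" (degrees; the focal length in pixels is half the picture's height over the tangent of half this angle, whatever the lens; pixels are square), "cx", "cy" (the principal point, pixels), "dist_coeffs" ([k1, k2, p1, p2, k3] as OpenCV has them; the pictures are not rectified), "R" (3x3) and "t" (3): a world point X has camera coordinates R X + t. Camera axes: x right, y down, z forward; pixel columns grow to the right and rows downward; lengths in m; the calibration is good to about 2 mm. A picture is of the moment at which its call begins. camera_info takes no time and is no camera call.
- arm.sign_off(): hands the job in, once; it reports no verdict.
The state is a dict: "clock": time; "joint_pos": joint angles; "joint_velocities": joint speeds; "joint_torque": joint torques, N m; "tool_pos": TCP position; "ee_rot": TCP orientation; "wrist_force": force on the tool from outside, world axes, zero at the start; "ft_torque": the same for the moment, N m; "finger_gap": finger opening in m.
Only numpy, scipy, OpenCV 4.12 (cv2) and the standard library are available. Lean on these libraries where they do the work, as an engineer would, in place of code of your own. Each camera call takes 0.05 s, during which the arm holds its last target.

TASK

Move the four washed beakers from the black draining rack onto the pegs of the white tray, still upside down, one over each peg. Keep them in their row order: the beaker standing furthest to the robot's left on the draining rack goes on the peg next to the tray's black end block, the one beside it on the next peg, and so on, so that the one furthest right ends at the tray's white end.

Things in the scene. Friction and masses are not known exactly. Their poses are not given: they have to be found in the camera images.
- beaker_red: The red plastic beaker, loose, 50 to 100 g, standing upside down (mouth down, closed flat bottom up) over a peg of the black draining rack. Near enough a straight cylinder 50 mm in diameter (48 at the top) and 85 mm tall, walls 3 mm, so the mouth is 44 mm wide inside. Origin: centre of the mouth, on its lowest edge; z points up to the closed end, 85 mm above.
- beaker_yellow: The yellow plastic beaker, loose, 50 to 100 g, standing upside down (mouth down, closed flat bottom up) over a peg of the black draining rack. Near enough a straight cylinder 50 mm in diameter (48 at the top) and 85 mm tall, walls 3 mm, so the mouth is 44 mm wide inside. Origin: centre of the mouth, on its lowest edge; z points up to the closed end, 85 mm above.
- beaker_green: The green plastic beaker, loose, 50 to 100 g, standing upside down (mouth down, closed flat bottom up) over a peg of the black draining rack. Near enough a straight cylinder 50 mm in diameter (48 at the top) and 85 mm tall, walls 3 mm, so the mouth is 44 mm wide inside. Origin: centre of the mouth, on its lowest edge; z points up to the closed end, 85 mm above.
- beaker_blue: The blue plastic beaker, loose, 50 to 100 g, standing upside down (mouth down, closed flat bottom up) over a peg of the black draining rack. Near enough a straight cylinder 50 mm in diameter (48 at the top) and 85 mm tall, walls 3 mm, so the mouth is 44 mm wide inside. Origin: centre of the mouth, on its lowest edge; z points up to the closed end, 85 mm above.
- mat_red: Fixed round red drip mat, 64 mm across, 3 mm thick, on the black draining rack under the red beaker (6 mm shows all round); it stays behind. Origin: centre of its underside, 12 mm above the board (z = 0); y runs along the row to the robot's left, within 0.12 rad. Places are 70 mm apart in a straight row; a grey peg, 16 mm diameter, rises through each mat's middle to 34 mm above the board.
- mat_yellow: Fixed round yellow drip mat, 64 mm across, 3 mm thick, on the black draining rack under the yellow beaker (6 mm shows all round); it stays behind. Origin: centre of its underside, 12 mm above the board (z = 0); y runs along the row to the robot's left, within 0.12 rad. Places are 70 mm apart in a straight row; a grey peg, 16 mm diameter, rises through each mat's middle to 34 mm above the board.
- mat_green: Fixed round green drip mat, 64 mm across, 3 mm thick, on the black draining rack under the green beaker (6 mm shows all round); it stays behind. Origin: centre of its underside, 12 mm above the board (z = 0); y runs along the row to the robot's left, within 0.12 rad. Places are 70 mm apart in a straight row; a grey peg, 16 mm diameter, rises through each mat's middle to 34 mm above the board.
- mat_blue: Fixed round blue drip mat, 64 mm across, 3 mm thick, on the black draining rack under the blue beaker (6 mm shows all round); it stays behind. Origin: centre of its underside, 12 mm above the board (z = 0); y runs along the row to the robot's left, within 0.12 rad. Places are 70 mm apart in a straight row; a grey peg, 16 mm diameter, rises through each mat's middle to 34 mm above the board.
- tray: White tray, fixed, empty, 66 mm (x) by 284 mm (y), top face 12 mm above the board. Origin: centre of its underside, z = 0. Four steel pegs, 16 mm diameter, tops 34 mm above the board, at y = +105, +35, -35, -105 mm, x = 0; y points to the robot's left within 0.12 rad. Tray and black draining rack (66 by 290 mm) lie one behind the other, either one nearer, peg rows at least 115 mm apart.
- black_end: Black end block, fixed at one end of the white tray (at tray y = +152 or -152 mm), 66 mm by 20 mm and 32 mm tall; a white block of the same size is at the other end. Origin: centre of its underside, on the board.

How it is judged:
By the outcome, as a careful person would: the job done as asked, in the order asked, and still so for the second after the job is handed in, with the robot touching nothing.
It also fails if it takes over 93 s, if anything falls off the work surface, if the arm or the gripper's body presses on something with over 40 N, if the wrist force passes 120 N, or if a joint passes its speed limit or range.

## Working session

There is one attempt and no reset: what is moved stays moved. The work goes in short steps, Python scripts to look and compute and a shell command to move; the robot and the scene stay as the last step left them, time stands still between calls to the robot, and variables do not carry over. Pictures are saved under pics/ and viewed, and the job is handed in when it is done.

```bash
mkdir -p pics
python3 - <<'E'
from cell import arm, read_camera, camera_info
import cv2,numpy as np
s=arm.observe(); print({k:np.round(v,3) for k,v in s.items()})
for n in("top","side"):
    p,d=read_camera(n); cv2.imwrite(f"pics/{n}0.png",p[:,:,::-1]); np.save(f"{n}0.npy",d)
    print(n,camera_info(n))
E
```

```text
{'clock': np.float64(0.0), 'joint_pos': array([ 1.11 ,  0.381,  1.298, -0.   ,  1.464, -0.215]), 'joint_velocities': array([ 0.001,  0.   , -0.001,  0.   , -0.001,  0.001]), 'joint_torque': array([-0.0000e+00, -4.3794e+01, -2.2456e+01,  7.1000e-02,  3.5000e-02,
       -0.0000e+00]), 'tool_pos': array([0.134, 0.533, 0.404]), 'ee_rot': array([-3.14 , -0.   ,  2.896]), 'wrist_force': array([0.449, 0.246, 0.02 ]), 'ft_torque': array([ 0.042,  0.007, -0.021]), 'finger_gap': np.float64(0.088)}
top {'vfov': 52.12322517979967, 'cx': 319.1462031390114, 'cy': 197.99704054306022, 'dist_coeffs': array([0.00506927, 0.        , 0.        , 0.        , 0.        ]), 'R': array([[-1.86221528e-02, -9.99823914e-01, -2.31446397e-03],
       [-9.94680282e-01,  1.87608181e-02, -1.01287550e-01],
       [ 1.01313136e-01,  4.15959451e-04, -9.94854500e-01]]), 't': array([-0.03004886,  0.52515167,  0.75678261])}
side {'vfov': 55.846822887267116, 'cx': 312.35659119718986, 'cy': 206.50912281831475, 'dist_coeffs': array([-0.09226187,  0.        ,  0.        ,  0.        ,  0.        ]), 'R': array([[-0.96872217, -0.24785386, -0.0120754 ],
       [-0.12534699,  0.53074872, -0.83820876],
       [ 0.21416228, -0.8104778 , -0.54521579]]), 't': array([0.50495377, 0.11367948, 0.54497216])}
```

View pics/top0.png

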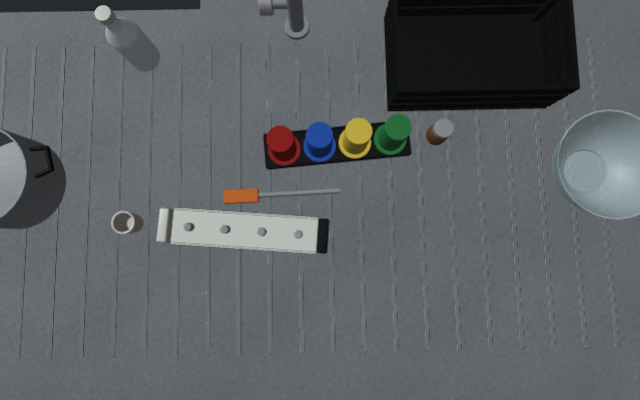

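View pics/side0.png

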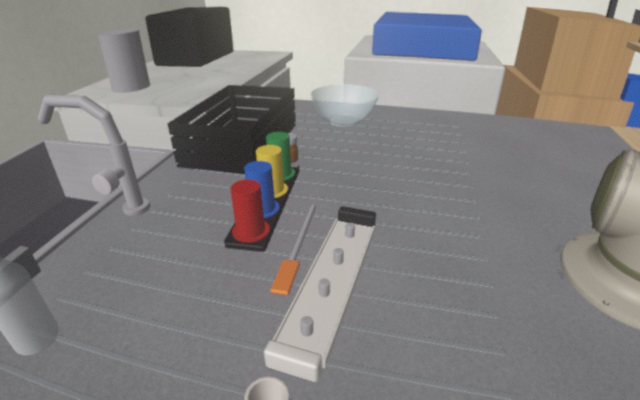

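```bash
cat > h.py <<'E'
import numpy as np,cv2
from cell import camera_info
def pts(n,d):
    c=camera_info(n);f=200/np.tan(np.radians(c['vfov']/2));K=np.array([[f,0,c['cx']],[0,f,c['cy']],[0,0,1]])
    v,u=np.mgrid[0:400,0:640];uv=np.stack([u,v],-1).reshape(-1,1,2).astype(float)
    r=cv2.undistortPoints(uv,K,c['dist_coeffs']).reshape(400,640,2)
    P=np.dstack([r,np.ones((400,640))])*d[...,None]
    return (P-c['t'])@c['R']
def proj(n,X):
    c=camera_info(n);f=200/np.tan(np.radians(c['vfov']/2));K=np.array([[f,0,c['cx']],[0,f,c['cy']],[0,0,1]])
    return cv2.projectPoints(np.array(X,float).reshape(-1,1,3),cv2.Rodrigues(c['R'])[0],c['t'],K,c['dist_coeffs'])[0].reshape(-1,2)
def masks(img):
    h=cv2.cvtColor(img,cv2.COLOR_RGB2HSV);H,S,V=h[...,0].astype(int),h[...,1],h[...,2]
    ok=(S>120)&(V>50)
    return dict(red=ok&((H<6)|(H>174)),blue=ok&(H>100)&(H<130),yellow=ok&(H>20)&(H<35),green=ok&(H>45)&(H<85))
E
python3 - <<'E'
from h import *
np.set_printoptions(precision=4,suppress=True)
img=cv2.imread("pics/top0.png")[:,:,::-1].copy();d=np.load("top0.npy");P=pts("top",d);ok=d>0
roi=np.zeros((400,640),bool);roi[100:180,255:425]=1
for k,m in masks(img).items():
    for nm,lo,hi in(("top",.093,.107),("mat",.009,.02)):
        q=P[m&roi&ok&(P[...,2]>lo)&(P[...,2]<hi)]
        if len(q)>5:
            print(k,nm,len(q),q.mean(0),q.min(0),q.max(0))
            c,r=cv2.minEnclosingCircle((q[:,:2]*1000).astype(np.float32));print('   circ',c,r)
def reg(n,y0,y1,x0,x1,hmin=0):
    m=ok.copy();mm=np.zeros_like(m);mm[y0:y1,x0:x1]=1;m&=mm&(P[...,2]>hmin);q=P[m];print(n,len(q),q.min(0),q.max(0),np.median(q[:,2]))
for i,(u,v) in enumerate([(189,227),(225,229),(262,232),(298,234)]):
    m=np.zeros((400,640),bool);m[v-8:v+9,u-8:u+9]=1;m&=ok&(P[...,2]>.027);q=P[m]
    print('peg',len(q),q.mean(0),q.min(0),q.max(0))
reg('crate',0,112,380,580,.02);reg('bottle',115,148,426,455,.01);reg('mug',208,236,110,136,.01);reg('driver',185,206,220,342,.005);reg('faucet',0,40,255,310,.02)
E
python3 -c "
import cv2
a=cv2.imread('pics/top0.png');cv2.imwrite('pics/c0.png',cv2.resize(a[105:260,150:350+100],None,fx=2.6,fy=2.6,interpolation=2))"
```

```text
red top 561 [0.6236 0.0271 0.0998] [0.6014 0.0042 0.0934] [0.6466 0.0504 0.1037]
   circ (624.383544921875, 27.255157470703125) 23.936059951782227
red mat 275 [0.612  0.0261 0.0147] [ 0.5914 -0.0041  0.0099] [0.6552 0.0634 0.0194]
   circ (628.7046508789062, 33.339900970458984) 39.721778869628906
blue top 567 [ 0.6294 -0.0422  0.0997] [ 0.6067 -0.0649  0.0932] [ 0.6527 -0.0186  0.1043]
   circ (629.8262939453125, -42.302127838134766) 23.89196014404297
blue mat 279 [ 0.6178 -0.0395  0.0142] [ 0.5981 -0.0735  0.0093] [ 0.6615 -0.0097  0.0191]
   circ (632.9749755859375, -39.37394714355469) 36.632667541503906
yellow top 565 [ 0.6349 -0.1118  0.0997] [ 0.6125 -0.1356  0.0933] [ 0.6584 -0.0882  0.1042]
   circ (635.4421997070312, -112.12114715576172) 23.99151611328125
yellow mat 291 [ 0.6236 -0.106   0.0144] [ 0.6027 -0.1478  0.0093] [ 0.6671 -0.0791  0.02  ]
   circ (639.3587646484375, -118.05096435546875) 40.16361999511719
green top 549 [ 0.6403 -0.1806  0.0997] [ 0.6181 -0.2032  0.0932] [ 0.6645 -0.1576  0.1032]
   circ (641.2498779296875, -180.97772216796875) 23.623310089111328
green 
[... 157 characters left out ...]
0.4742 0.2091 0.0331] [0.4678 0.2016 0.0281] [0.4811 0.217  0.0363]
peg 56 [0.4679 0.1396 0.0334] [0.4609 0.1325 0.0297] [0.4742 0.1464 0.0356]
peg 56 [0.462  0.07   0.0331] [0.4541 0.063  0.0273] [0.4691 0.0767 0.0358]
peg 53 [0.4577 0.0008 0.0334] [ 0.4508 -0.0065  0.0315] [0.464  0.0087 0.0353]
crate 9240 [ 0.7007 -0.5013  0.02  ] [ 0.9026 -0.1798  0.114 ] 0.0648153470216489
bottle 502 [ 0.6294 -0.2923  0.0101] [ 0.667  -0.2551  0.0658] 0.060401562482527274
mug 419 [0.4623 0.3028 0.0103] [0.5049 0.3465 0.0528] 0.041664363955544854
driver 888 [ 0.52   -0.0792  0.005 ] [0.5524 0.149  0.0133] 0.008813701169437433
faucet 782 [ 0.8609 -0.0157  0.0205] [0.8828 0.0641 0.1246] 0.09390559022525552
```

View pics/c0.png

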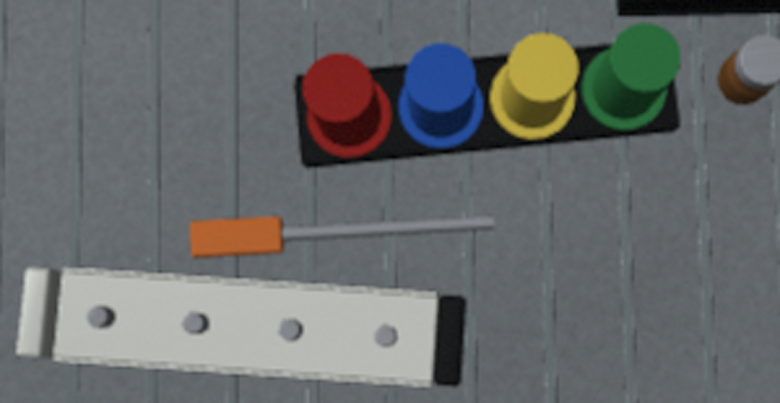

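```bash
python3 -m jog '[[490,-506,-75,0,0,-1.246],[490,-506,-75,0,0,-1.246],[490,-506,-75,0,0,-1.246],[490,-506,-75,0,0,-1.246],[490,-506,-75,0,0,-1.246],[490,-506,-75,0,0,-1.246],[490,-506,-75,0,0,-1.246],[490,-506,-75,0,0,-1.246],[490,-506,-75,0,0,-1.246],[490,-506,-75,0,0,-1.246],[490,-506,-75,0,0,-1.246],[490,-506,-75,0,0,-1.246]]' 40 15
```

```text
clock: 1.3
tool_pos: [0.55, 0.103, 0.3407]
ee_rot: [-3.141, -0.0, 1.65]
wrist_force: [-0.0, 0.7, 0.4]
finger_gap: 0.0747
```

```bash
python3 -m jog '[[0,0,0,0,0,0],[0,0,0,0,0,0]]'
```

```text
clock: 1.5
tool_pos: [0.5491, 0.1042, 0.3405]
ee_rot: [-3.14, -0.0, 1.648]
wrist_force: [-0.3, -0.0, -0.3]
finger_gap: 0.0743
```

```bash
python3 -m jog '[[75,-77,-10,0,0,0],[75,-77,-10,0,0,0],[75,-77,-10,0,0,0],[75,-77,-10,0,0,0],[75,-77,-10,0,0,0]]'
python3 - <<'E'
from cell import read_camera
import cv2
for n in("top","side"):
    p,d=read_camera(n); cv2.imwrite(f"pics/{n}1.png",p[:,:,::-1])
E
```

```text
clock: 2.0
tool_pos: [0.623, 0.0295, 0.3315]
ee_rot: [-3.141, -0.0, 1.651]
wrist_force: [0.4, 0.9, 0.8]
finger_gap: 0.0743
```

View pics/side1.png

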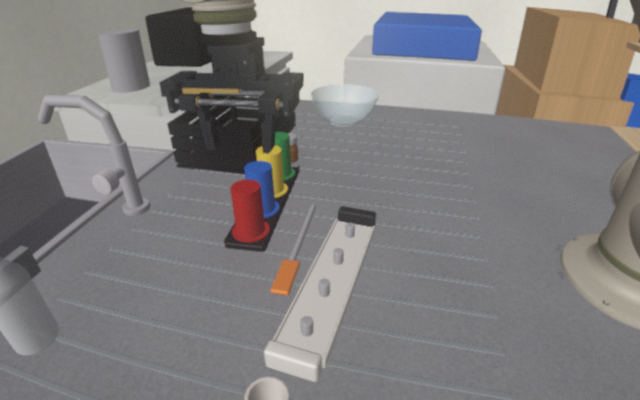

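View pics/top1.png

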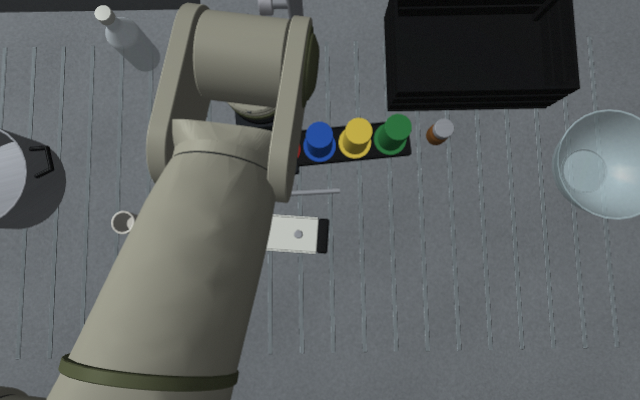

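```bash
python3 -m jog '[[0,0,-50,0,0,0],[0,0,-50,0,0,0],[0,0,-50,0,0,0]]'
python3 - <<'E'
from cell import read_camera
import cv2
from h import *
p,d=read_camera("side"); cv2.imwrite(f"pics/side2.png",cv2.resize(p[80:260,150:350,::-1],None,fx=3,fy=3))
from cell import arm
t=arm.observe()['tool_pos']
print((proj("side",[[t[0]+.037,t[1],t[2]-.166],[t[0]-.037,t[1],t[2]-.166],[.624,.027,.1]])-[150,80])*3)
E
```

```text
clock: 2.4
tool_pos: [0.6236, 0.0286, 0.2819]
ee_rot: [-3.14, -0.0, 1.651]
wrist_force: [0.3, -0.4, 0.5]
finger_gap: 0.0744
[[217.33367346 281.67073805]
 [347.59752806 296.55093769]
 [285.76765331 315.76541605]]
```

View pics/side2.png

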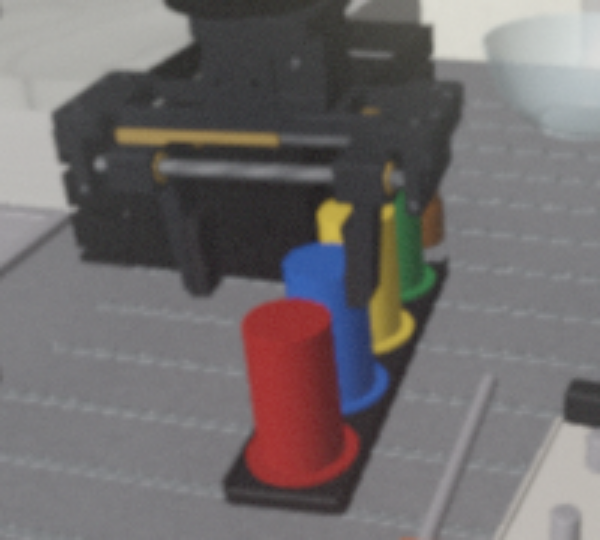

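The jaws straddle red: fingertips are at about (200,290) and (360,305) in the crop, with the beaker top at (288,315). I'm descending and gripping.

```bash
python3 -m jog '[[0,0,-30,0,0,0],[0,0,-52,0,0,0],[0,0,-52,0,0,0],[0,0,-52,0,0,0]]'
python3 -m jog '[[0,0,0,0,0,0],[0,0,0,0,0,0],[0,0,0,0,0,0],[0,0,0,0,0,0],[0,0,0,0,0,0],[0,0,0,0,0,0],[0,0,0,0,0,0],[0,0,0,0,0,0]]' 255 15
```

```text
clock: 2.85
tool_pos: [0.6243, 0.0279, 0.2312]
ee_rot: [3.139, 0.0, 1.65]
wrist_force: [-0.7, 0.2, -0.2]
finger_gap: 0.0742
clock: 3.65
tool_pos: [0.6239, 0.0279, 0.2298]
ee_rot: [3.141, 0.0, 1.65]
wrist_force: [-1.2, -0.1, 5.0]
finger_gap: 0.0476
```

```bash
python3 -m jog '[[0,0,30,0,0,0],[0,0,60,0,0,0],[0,0,60,0,0,0],[-166,-26,60,0,0,-0.16],[-166,-26,60,0,0,-0.16],[-166,-26,60,0,0,-0.16],[-166,-26,60,0,0,-0.16],[-166,-26,60,0,0,-0.16],[-166,-26,60,0,0,-0.16],[-166,-26,60,0,0,-0.16],[-166,-26,60,0,0,-0.16]]'
python3 - <<'E'
from cell import read_camera
import cv2
for n in("top","side"):
    p,d=read_camera(n); cv2.imwrite(f"pics/{n}3.png",p[:,:,::-1])
E
```

```text
clock: 4.75
tool_pos: [0.4588, 0.0019, 0.2889]
ee_rot: [3.141, -0.0, 1.49]
wrist_force: [0.3, -1.0, -0.9]
finger_gap: 0.0476
```

View pics/side3.png

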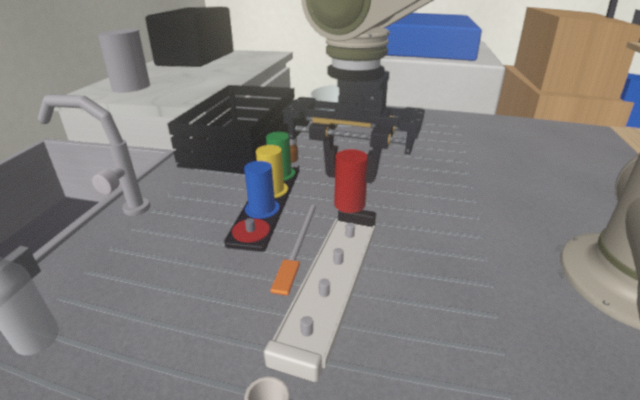

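Red is held upright over the black-end peg (350,230), and its mat is left behind. Lowering.

```bash
python3 -m jog '[[-1,-1,-20,0,0,0],[-1,-1,-35,0,0,0],[-1,-1,-50,0,0,0],[-1,-1,-61,0,0,0],[-1,-1,-61,0,0,0],[-1,-1,-61,0,0,0]]'
python3 - <<'E'
from cell import read_camera
import cv2
p,d=read_camera("side"); cv2.imwrite(f"pics/side4.png",cv2.resize(p[120:300,250:450,::-1],None,fx=3,fy=3))
E
```

```text
clock: 5.45
tool_pos: [0.4571, 0.0009, 0.2283]
ee_rot: [-3.141, -0.0, 1.49]
wrist_force: [-0.0, 1.0, 0.5]
finger_gap: 0.0477
```

View pics/side4.png

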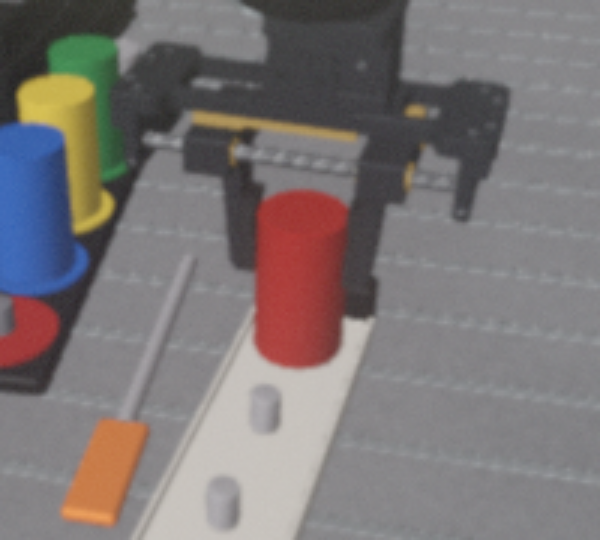

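Red is over the peg (300,340 in the crop), about 1 mm above the tray. Releasing and rising.

```bash
python3 -m jog '[[0,0,-1,0,0,0],[0,0,-1,0,0,0]]' - -
python3 -m jog '[[0,0,0,0,0,0],[0,0,0,0,0,0],[0,0,0,0,0,0],[0,0,0,0,0,0],[0,0,0,0,0,0],[0,0,30,0,0,0],[0,0,60,0,0,0],[0,0,90,0,0,0],[0,0,90,0,0,0],[0,0,90,0,0,0]]' 40
```

```text
clock: 5.7
tool_pos: [0.4569, 0.0009, 0.2275]
ee_rot: [3.141, 0.0, 1.49]
wrist_force: [-0.7, 0.6, -0.3]
finger_gap: 0.0475
clock: 6.7
tool_pos: [0.4567, 0.0009, 0.3172]
ee_rot: [3.141, 0.0, 1.49]
wrist_force: [-0.2, 0.4, -1.1]
finger_gap: 0.0744
```

```bash
python3 -m jog '[[173,-43,0,0,0,0.16],[173,-43,0,0,0,0.16],[173,-43,0,0,0,0.16],[173,-43,0,0,0,0.16],[173,-43,0,0,0,0.16],[173,-43,0,0,0,0.16],[173,-43,0,0,0,0.16]]'
python3 - <<'E'
from cell import read_camera
from h import *
p,d=read_camera("side"); cv2.imwrite(f"pics/side5.png",p[:,:,::-1])
P=pts("side",d)
for k,m in masks(p).items():
    q=P[m&(d>0)&(P[...,2]>.05)]
    h=np.percentile(q[:,2],95); w=q[(q[:,2]>h-.004)]; print(k,len(q),h,(w.min(0)+w.max(0))/2)
E
```

```text
clock: 7.4
tool_pos: [0.6291, -0.0418, 0.3164]
ee_rot: [-3.14, -0.001, 1.65]
wrist_force: [0.3, -0.3, 1.0]
finger_gap: 0.0741
red 1064 0.09752957940965329 [0.4571745  0.00463274 0.09600896]
blue 4739 0.22005107594555684 [ 0.34904547 -1.25383256  0.21902685]
yellow 550 0.10098420521943872 [ 0.65206362 -0.07523152  0.17095677]
green 89 0.10099309595010855 [ 0.6403125  -0.17312704  0.09923377]
```

View pics/side5.png

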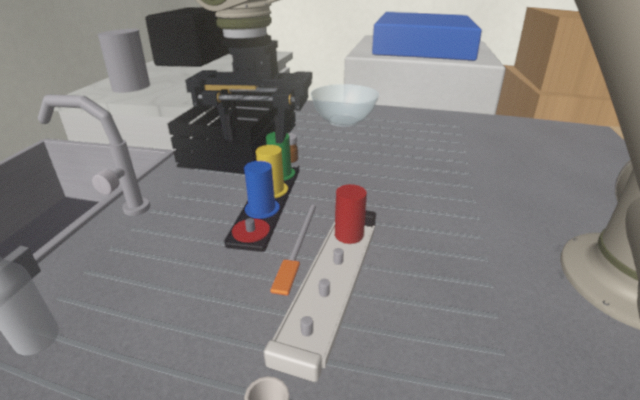

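Red stands upright at (350,215), with its top at z = 97 mm as seated. Descending on blue.

```bash
python3 -m jog '[[0,0,-45,0,0,0],[0,0,-70,0,0,0],[0,0,-88,0,0,0],[0,0,-88,0,0,0],[0,0,-88,0,0,0]]'
python3 -m jog '[[0,0,0,0,0,0],[0,0,0,0,0,0],[0,0,0,0,0,0],[0,0,0,0,0,0],[0,0,0,0,0,0],[0,0,0,0,0,0],[0,0,0,0,0,0],[0,0,0,0,0,0]]' 255 15
```

```text
clock: 7.95
tool_pos: [0.6297, -0.042, 0.2301]
ee_rot: [3.141, 0.0, 1.65]
wrist_force: [-0.1, 0.4, 0.0]
finger_gap: 0.0747
clock: 8.75
tool_pos: [0.6299, -0.0421, 0.2298]
ee_rot: [3.141, 0.0, 1.65]
wrist_force: [-2.0, -0.5, 5.4]
finger_gap: 0.0477
```

```bash
python3 -m jog '[[0,0,30,0,0,0],[0,0,65,0,0,0],[0,0,65,0,0,0],[-167,112,65,0,0,-0.16],[-167,112,65,0,0,-0.16],[-167,112,65,0,0,-0.16],[-167,112,65,0,0,-0.16],[-167,112,65,0,0,-0.16],[-167,112,65,0,0,-0.16],[-167,112,65,0,0,-0.16],[-167,112,65,0,0,-0.16]]'
python3 - <<'E'
from cell import read_camera
import cv2
p,d=read_camera("side"); cv2.imwrite(f"pics/side6.png",cv2.resize(p[120:320,220:450,::-1],None,fx=3,fy=2.9))
E
```

```text
clock: 9.85
tool_pos: [0.4638, 0.0692, 0.2939]
ee_rot: [3.141, 0.0, 1.489]
wrist_force: [0.2, -0.2, -1.1]
finger_gap: 0.0475
```

View pics/side6.png

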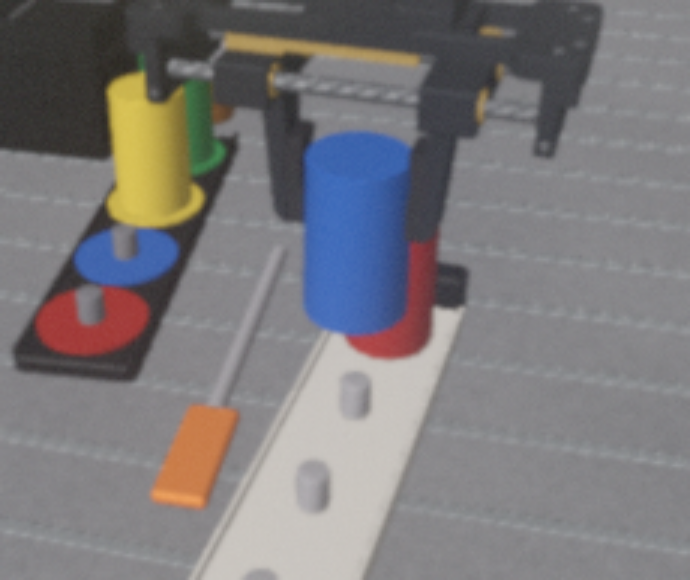

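Blue is held upright, and visible pegs 3 and 4 at (355,395) and (313,487) are still free. Lowering onto peg 2.

```bash
python3 -m jog '[[-1,1,-25,0,0,0],[-1,1,-45,0,0,0],[-1,1,-60,0,0,0],[-1,1,-66,0,0,0],[-1,1,-66,0,0,0],[-1,1,-66,0,0,0]]'
python3 - <<'E'
from cell import read_camera
import cv2
p,d=read_camera("side"); cv2.imwrite(f"pics/side7.png",cv2.resize(p[120:320,220:450,::-1],None,fx=3,fy=2.9))
E
```

```text
clock: 10.5
tool_pos: [0.4623, 0.0706, 0.2286]
ee_rot: [3.141, 0.0, 1.489]
wrist_force: [-0.3, -0.4, -0.3]
finger_gap: 0.048
```

View pics/side7.png

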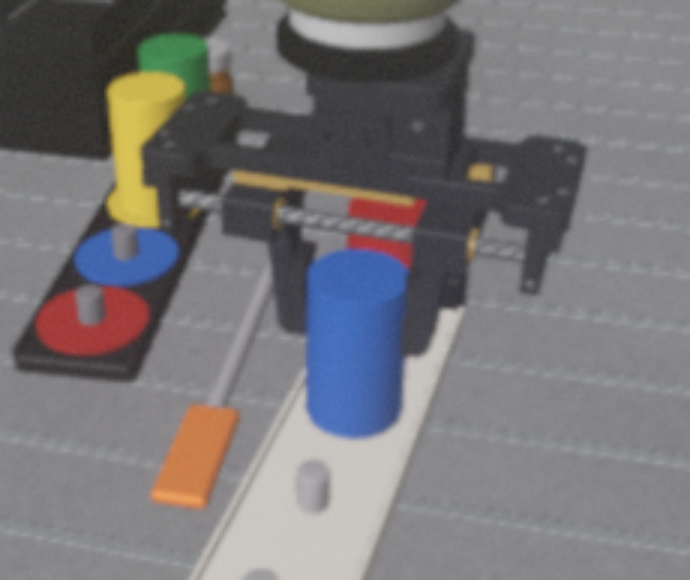

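Blue is down over peg 2 (355,410). Releasing, then on to yellow.

```bash
python3 -m jog '[[0,0,-1,0,0,0],[0,0,-1,0,0,0]]' - -
python3 -m jog '[[0,0,0,0,0,0],[0,0,0,0,0,0],[0,0,0,0,0,0],[0,0,0,0,0,0],[0,0,0,0,0,0],[0,0,30,0,0,0],[0,0,60,0,0,0],[0,0,90,0,0,0],[0,0,90,0,0,0],[0,0,90,0,0,0]]' 40
python3 -m jog '[[173,-183,0,0,0,0.16],[173,-183,0,0,0,0.16],[173,-183,0,0,0,0.16],[173,-183,0,0,0,0.16],[173,-183,0,0,0,0.16],[173,-183,0,0,0,0.16],[173,-183,0,0,0,0.16],[173,-183,0,0,0,0.16],[173,-183,0,0,0,0.16]]'
python3 - <<'E'
from cell import read_camera
from h import *
p,d=read_camera("side"); cv2.imwrite(f"pics/side8.png",p[:,:,::-1])
E
```

```text
clock: 10.75
tool_pos: [0.4619, 0.0709, 0.2275]
ee_rot: [3.141, -0.0, 1.49]
wrist_force: [0.1, 0.6, -1.1]
finger_gap: 0.0473
clock: 11.75
tool_pos: [0.4617, 0.0709, 0.3172]
ee_rot: [3.141, 0.0, 1.49]
wrist_force: [-0.1, -0.1, -0.4]
finger_gap: 0.0739
clock: 12.65
tool_pos: [0.6343, -0.111, 0.3171]
ee_rot: [-3.141, -0.0, 1.651]
wrist_force: [0.4, 0.4, -0.5]
finger_gap: 0.0744
```

View pics/side8.png

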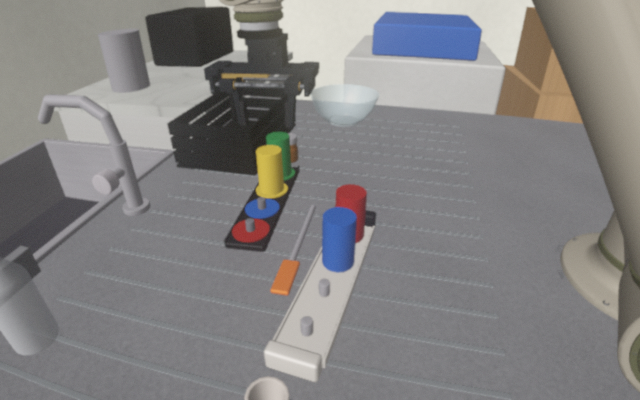

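Red (350,212) and blue (338,240) are upright. Taking yellow.

```bash
python3 -m jog '[[0,0,-45,0,0,0],[0,0,-70,0,0,0],[0,0,-88,0,0,0],[0,0,-88,0,0,0],[0,0,-88,0,0,0]]'
python3 -m jog '[[0,0,0,0,0,0],[0,0,0,0,0,0],[0,0,0,0,0,0],[0,0,0,0,0,0],[0,0,0,0,0,0],[0,0,0,0,0,0],[0,0,0,0,0,0],[0,0,0,0,0,0]]' 255 15
```

```text
clock: 13.2
tool_pos: [0.6349, -0.1117, 0.2301]
ee_rot: [3.141, 0.0, 1.65]
wrist_force: [0.2, -0.3, -0.2]
finger_gap: 0.074
clock: 14.0
tool_pos: [0.6349, -0.1122, 0.2298]
ee_rot: [3.141, 0.0, 1.65]
wrist_force: [-1.6, 0.6, 5.3]
finger_gap: 0.0476
```

```bash
python3 -m jog '[[0,0,30,0,0,0],[0,0,70,0,0,0],[0,0,105,0,0,0],[0,0,105,0,0,0],[-167,252,105,0,0,-0.16],[-167,252,105,0,0,-0.16],[-167,252,105,0,0,-0.16],[-167,252,105,0,0,-0.16],[-167,252,105,0,0,-0.16],[-167,252,105,0,0,-0.16],[-167,252,105,0,0,-0.16],[-167,252,105,0,0,-0.16]]'
python3 -m jog '[[0,0,0,0,0,0],[0,0,0,0,0,0]]'
python3 - <<'E'
from cell import read_camera
import cv2
p,d=read_camera("side"); cv2.imwrite(f"pics/side9.png",cv2.resize(p[120:320,220:450,::-1],None,fx=3,fy=2.9))
E
```

```text
clock: 15.2
tool_pos: [0.4674, 0.1406, 0.3336]
ee_rot: [-3.141, 0.0, 1.492]
wrist_force: [0.0, -0.1, 0.0]
finger_gap: 0.0475
clock: 15.4
tool_pos: [0.4686, 0.1389, 0.3338]
ee_rot: [-3.141, 0.0, 1.488]
wrist_force: [-0.2, 1.4, -1.7]
finger_gap: 0.0474
```

View pics/side9.png

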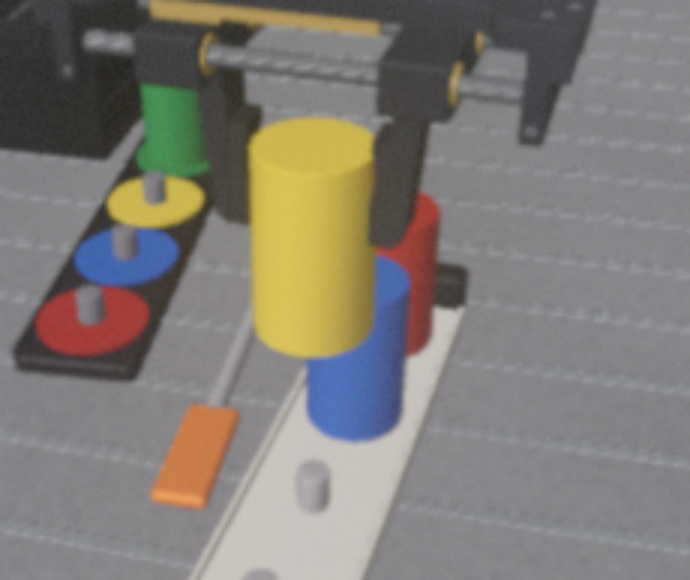

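Yellow is above peg 3 (313,487). Lowering 106 mm.

```bash
python3 -m jog '[[0,1,-40,0,0,0],[0,1,-65,0,0,0],[0,1,-85,0,0,0],[0,1,-100,0,0,0],[0,1,-106,0,0,0],[0,1,-106,0,0,0],[0,1,-106,0,0,0]]'
python3 - <<'E'
from cell import read_camera
import cv2
p,d=read_camera("side"); cv2.imwrite(f"pics/side10.png",cv2.resize(p[150:350,220:450,::-1],None,fx=3,fy=2.9))
E
```

```text
clock: 16.15
tool_pos: [0.4683, 0.1406, 0.2287]
ee_rot: [3.141, -0.0, 1.489]
wrist_force: [-1.2, 0.1, -1.1]
finger_gap: 0.0471
```

View pics/side10.png

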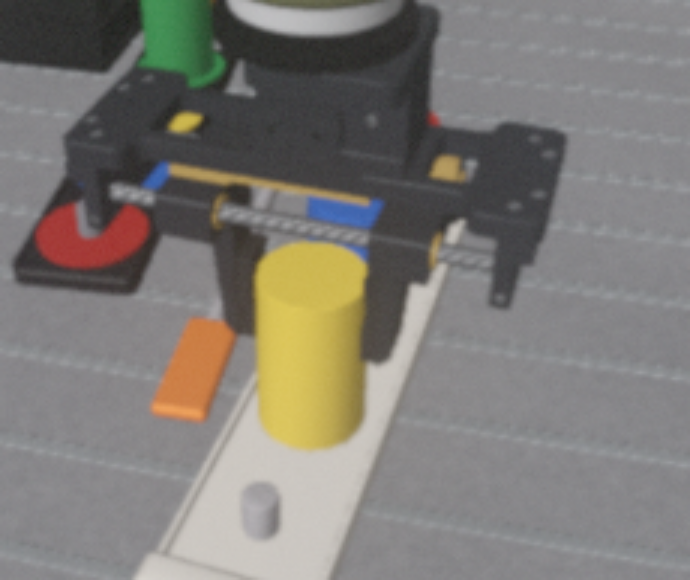

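Yellow is seated over peg 3. I'm releasing and heading for green with the jaws turned about 0.5 rad, to keep the gripper clear of the crate corner.

```bash
python3 -m jog '[[0,0,-1,0,0,0],[0,0,-1,0,0,0]]' - -
python3 -m jog '[[0,0,0,0,0,0],[0,0,0,0,0,0],[0,0,0,0,0,0],[0,0,0,0,0,0],[0,0,0,0,0,0],[0,0,30,0,0,0],[0,0,60,0,0,0],[0,0,100,0,0,0],[0,0,100,0,0,0],[0,0,100,0,0,0]]' 40
python3 -m jog '[[173,-321,0,0,0,0.58],[173,-321,0,0,0,0.58],[173,-321,0,0,0,0.58],[173,-321,0,0,0,0.58],[173,-321,0,0,0,0.58],[173,-321,0,0,0,0.58],[173,-321,0,0,0,0.58],[173,-321,0,0,0,0.58],[173,-321,0,0,0,0.58],[173,-321,0,0,0,0.58],[173,-321,0,0,0,0.58]]'
python3 - <<'E'
from cell import read_camera
from h import *
p,d=read_camera("side"); cv2.imwrite(f"pics/side11.png",p[:,:,::-1])
E
```

```text
clock: 16.4
tool_pos: [0.4679, 0.1408, 0.2275]
ee_rot: [3.141, -0.0, 1.49]
wrist_force: [0.6, -0.4, -0.8]
finger_gap: 0.0479
clock: 17.4
tool_pos: [0.4677, 0.1409, 0.3275]
ee_rot: [3.14, -0.0, 1.49]
wrist_force: [-0.5, -0.1, -0.6]
finger_gap: 0.0742
clock: 18.5
tool_pos: [0.6406, -0.179, 0.3265]
ee_rot: [-3.141, -0.002, 2.071]
wrist_force: [-0.0, 0.2, -0.2]
finger_gap: 0.0742
```

View pics/side11.png

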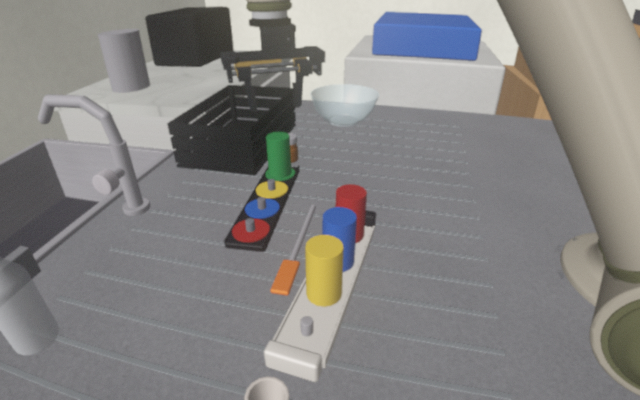

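Three beakers on the tray are upright and peg 4 (306,326) is free. Descending on green in two stages.

```bash
python3 -m jog '[[0,-1,-40,0,0,0],[0,-1,-60,0,0,0],[0,-1,-75,0,0,0],[0,-1,-75,0,0,0]]'
python3 -m jog '[[0,0,-11,0,0,0],[0,0,-22,0,0,0],[0,0,-22,0,0,0],[0,0,-22,0,0,0]]'
python3 - <<'E'
from cell import read_camera
from h import *
p,d=read_camera("side"); cv2.imwrite(f"pics/side12.png",cv2.resize(p[70:230,160:360,::-1],None,fx=3.6,fy=3.6))
E
```

```text
clock: 18.95
tool_pos: [0.6404, -0.18, 0.2503]
ee_rot: [-3.139, -0.004, 2.071]
wrist_force: [-0.7, -0.7, 0.7]
finger_gap: 0.0745
clock: 19.35
tool_pos: [0.6409, -0.1811, 0.2303]
ee_rot: [3.142, 0.0, 2.07]
wrist_force: [0.3, 0.5, 0.7]
finger_gap: 0.0743
```

View pics/side12.png

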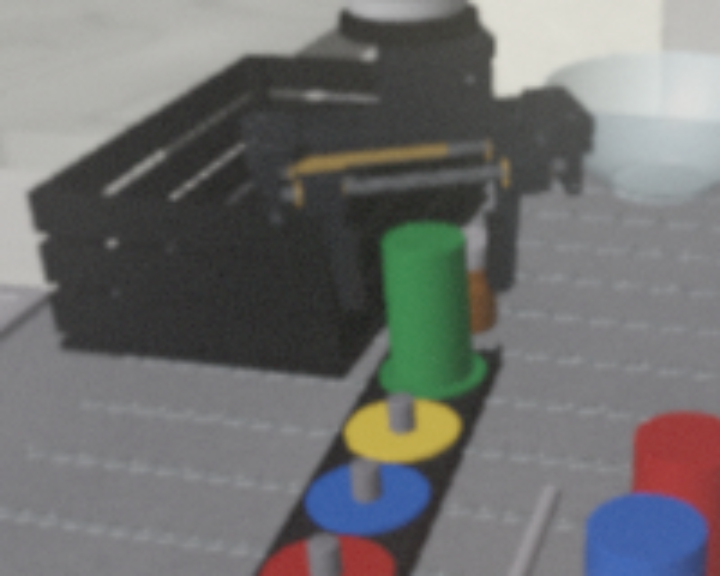

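Fingers are on either side of green with no contact force. Gripping and carrying it to peg 4.

```bash
python3 -m jog '[[0,0,0,0,0,0],[0,0,0,0,0,0],[0,0,0,0,0,0],[0,0,0,0,0,0],[0,0,0,0,0,0],[0,0,0,0,0,0],[0,0,0,0,0,0],[0,0,0,0,0,0],[0,0,50,0,0,0],[0,0,105,0,0,0],[0,0,105,0,0,0],[0,0,105,0,0,0]]' 255 15
python3 -m jog '[[-167,390,0,0,0,-0.58],[-167,390,0,0,0,-0.58],[-167,390,0,0,0,-0.58],[-167,390,0,0,0,-0.58],[-167,390,0,0,0,-0.58],[-167,390,0,0,0,-0.58],[-167,390,0,0,0,-0.58],[-167,390,0,0,0,-0.58],[-167,390,0,0,0,-0.58],[-167,390,0,0,0,-0.58],[-167,390,0,0,0,-0.58],[-167,390,0,0,0,-0.58]]'
python3 -m jog '[[0,0,0,0,0,0],[0,0,0,0,0,0]]'
python3 - <<'E'
from cell import read_camera
import cv2
p,d=read_camera("side"); cv2.imwrite(f"pics/side13.png",p[:,:,::-1])
E
```

```text
clock: 20.6
tool_pos: [0.6408, -0.181, 0.3363]
ee_rot: [3.14, 0.002, 2.07]
wrist_force: [-0.0, 0.3, -1.1]
finger_gap: 0.049
clock: 21.8
tool_pos: [0.4744, 0.2079, 0.3344]
ee_rot: [-3.14, 0.001, 1.489]
wrist_force: [-0.7, -0.6, -0.3]
finger_gap: 0.0489
clock: 22.0
tool_pos: [0.4743, 0.208, 0.335]
ee_rot: [-3.141, 0.0, 1.488]
wrist_force: [0.6, -0.3, -0.4]
finger_gap: 0.049
```

View pics/side13.png

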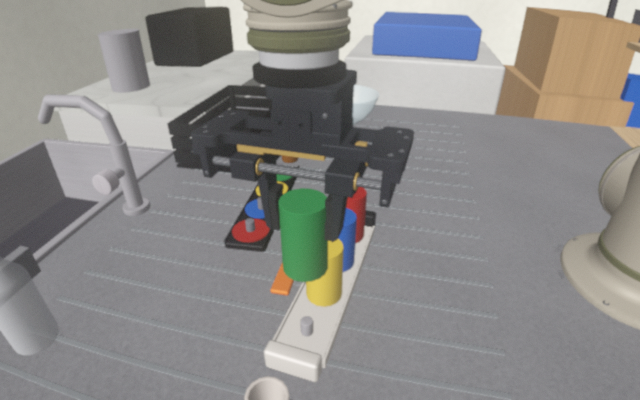

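Run:
```python
from cell import read_camera
from h import *
p,d=read_camera("side"); P=pts("side",d)
m=masks(p)["green"]; m[:180]=0; m[:,:270]=0;m[:,335:]=0
q=P[m&(d>0)]; print(len(q),np.percentile(q[:,2],[1,5,50,95,99]))
ys,xs=np.where(m);print(xs.min(),xs.max(),ys.min(),ys.max())
for v in(215,230,245,260): r=np.where(m[v])[0];print(v,r.min(),r.max(),(r.min()+r.max())/2)
print(proj("side",[[.4743,.208,z] for z in(.205,.12)]))
cv2.imwrite("pics/side14.png",cv2.resize(p[150:350,220:420,::-1],None,fx=3,fy=3))
```

```text
2402 [0.13919929 0.15203012 0.19672526 0.20515524 0.20548196]
279 325 190 276
215 280 320 300.0
230 282 319 300.5
245 283 315 299.0
260 286 299 292.5
[[303.55685101 199.08037475]
 [305.49906711 264.95387542]]
```

View pics/side14.png

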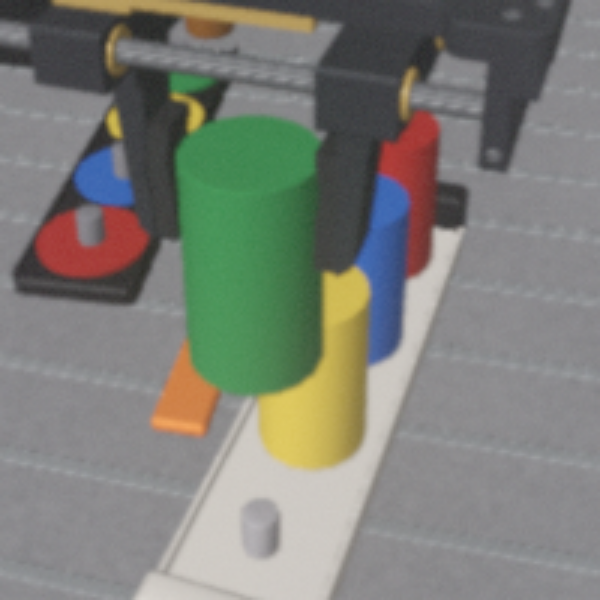

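Run:
```python
from cell import read_camera
from h import *
p,d=read_camera("side"); P=pts("side",d)
m=np.zeros((400,640),bool); m[193:207,284:322]=1
m&=masks(p)["green"]&(d>0)&(P[...,2]>.2)
q=P[m]; A=np.c_[q[:,:2],np.ones(len(q))]; s=np.linalg.lstsq(A,q[:,2],rcond=None)[0]; print(len(q),s,q.mean(0),q.min(0),q.max(0))
```

```text
525 [-0.00125026  0.00654781  0.20403592] [0.47508426 0.20860018 0.20480782] [0.45497641 0.19180067 0.20358334] [0.49537899 0.22423342 0.20596596]
```

Green's top is level (under 0.5° tilt) and at the right height, so the slightly wider grip is harmless. Lowering.

```bash
python3 -m jog '[[0,1,-40,0,0,0],[0,1,-65,0,0,0],[0,1,-85,0,0,0],[0,1,-100,0,0,0],[0,1,-107,0,0,0],[0,1,-107,0,0,0],[0,1,-107,0,0,0]]'
python3 - <<'E'
from cell import read_camera
import cv2
p,d=read_camera("side"); cv2.imwrite(f"pics/side15.png",cv2.resize(p[200:400,220:420,::-1],None,fx=3,fy=3))
E
```

```text
clock: 22.85
tool_pos: [0.4741, 0.2098, 0.2287]
ee_rot: [3.141, -0.0, 1.49]
wrist_force: [-0.8, 0.2, -0.5]
finger_gap: 0.0486
```

View pics/side15.png

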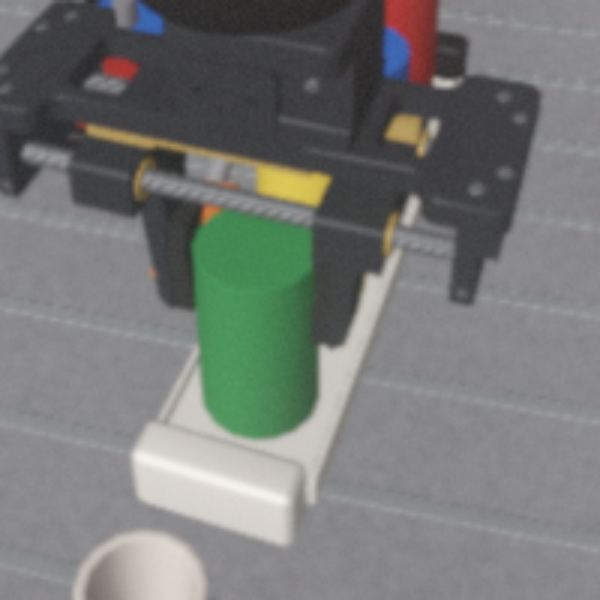

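Green is down over peg 4. Releasing, rising, and backing off to +y so the top camera has a clear view.

```bash
python3 -m jog '[[0,0,-1,0,0,0],[0,0,-1,0,0,0]]' - -
python3 -m jog '[[0,0,0,0,0,0],[0,0,0,0,0,0],[0,0,0,0,0,0],[0,0,0,0,0,0],[0,0,0,0,0,0],[0,0,30,0,0,0],[0,0,60,0,0,0],[0,0,100,0,0,0],[0,0,150,0,0,0],[0,0,170,0,0,0],[0,0,170,0,0,0]]' 40
python3 -m jog '[[-200,250,0,0,0,0],[-200,250,0,0,0,0],[-200,250,0,0,0,0],[-200,250,0,0,0,0],[-200,250,0,0,0,0],[-200,250,0,0,0,0],[-200,250,0,0,0,0],[-200,250,0,0,0,0],[-200,250,0,0,0,0],[-200,250,0,0,0,0]]'
python3 - <<'E'
from cell import read_camera
from h import *
p,d=read_camera("top"); cv2.imwrite("pics/top16.png",p[:,:,::-1]);P=pts("top",d)
for k,m in masks(p).items():
    q=P[m&(d>0)&(P[...,2]>.088)&(P[...,2]<.11)&(P[...,0]<.56)&(abs(P[...,1])<.3)]
    c,r=cv2.minEnclosingCircle((q[:,:2]*1000).astype(np.float32));print(k,len(q),np.median(q[:,2]),q.mean(0),c,r)
p,d=read_camera("side"); cv2.imwrite("pics/side16.png",p[:,:,::-1])
E
```

```text
clock: 23.1
tool_pos: [0.4739, 0.2099, 0.2275]
ee_rot: [3.141, -0.0, 1.49]
wrist_force: [-0.0, 0.6, -1.0]
finger_gap: 0.0489
clock: 24.2
tool_pos: [0.4738, 0.2099, 0.4002]
ee_rot: [3.135, -0.002, 1.49]
wrist_force: [0.6, 0.2, -1.2]
finger_gap: 0.074
clock: 25.2
tool_pos: [0.2747, 0.4591, 0.3966]
ee_rot: [-3.141, 0.001, 1.488]
wrist_force: [0.4, -0.8, -0.2]
finger_gap: 0.0741
red 579 0.09682492830001921 [4.57934116e-01 3.47793176e-04 9.67748585e-02] (458.15777587890625, 0.35408592224121094) 23.735801696777344
blue 598 0.09665254863185713 [0.46291442 0.06956956 0.09658628] (463.01153564453125, 69.55896759033203) 24.21147918701172
yellow 605 0.09662721176245047 [0.46852688 0.13952259 0.09651091] (468.20294189453125, 140.15969848632812) 24.179046630859375
green 581 0.09681681146608176 [0.47469023 0.20838819 0.09672587] (474.54779052734375, 208.68898010253906) 23.793798446655273
```

View pics/top16.png

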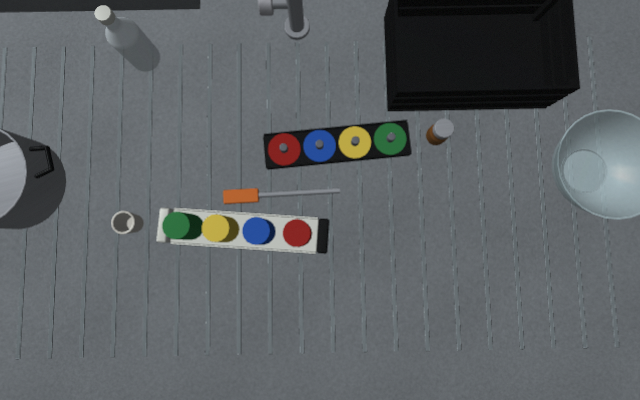

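View pics/side16.png

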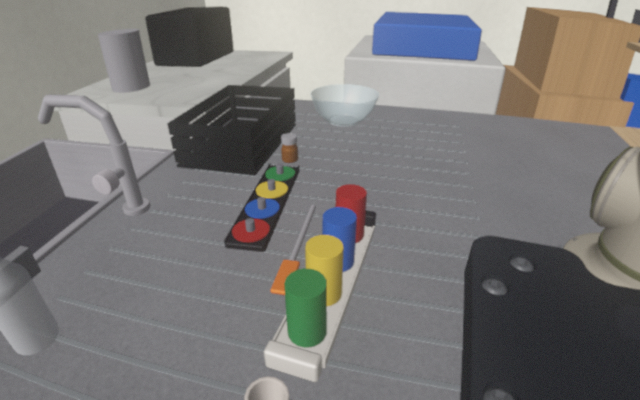

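All four are seated upright with tops at about 97 mm: red (297,233) by the black block, then blue, yellow and green (180,226) at the white end. Handing in.

```bash
python3 -c "
from cell import arm
print(arm.sign_off())"
```

```text
the job is handed in; nothing more can be done
None
```

All four beakers are on the white tray's pegs, still upside down. From the black end block to the white end they run red, blue, yellow, green. That matches the rack, where red stood furthest to the robot's left and green furthest right.

- **Seating:** in the last top-camera check the beaker tops were at 96.6–96.8 mm (97 mm is fully seated), and each centre was within about 1 mm of its measured peg.
- **Surroundings:** in the last pictures the mats stayed on the rack, nothing else had moved, and the gripper was clear of everything.
- **Force and time:** the wrist force readings I saw never passed about 6 N. I handed in at about 25 s.
- **One odd reading:** the grip on green read 49 mm, against 47.6 mm for the others. I checked it before lowering and the beaker was level (under 0.5° tilt) and at the right height, so I carried on.

No final check failed.

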